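# Shut the terminal box and bring the screwdriver to its cover screw

### The arm

A 6-joint arm with a two-finger parallel gripper is mounted at the origin on a cart in front of the work surface, level with it; the furniture and walls round the work are solid. World frame = base frame: x ahead of the robot, y to its left, z up, the work surface at z = 0. Lengths are in m, angles in rad, forces in N, time in s.
With the tool pointing down it reaches from about 0.35 to 0.775 m from the base axis. Payload 5.5 kg.
Tool frame: the origin (TCP) lies at the very end of the fingers, on their centre line; the grasp point (between the pads) lies 19 mm behind it; z points along the fingers, y is the line along which they close (so a half turn about z gives the same grasp; the last joint's range is limited). The gripper opens to 85 mm and grips with 20 to 120 N. Pads are 22 mm wide; open, the fingers measure 114 mm over their backs; the gripper's body (76 mm by 85 mm) begins 54 mm behind the grasp point. The pads swing forward as they close: fully open they stand 13 mm farther back than shut.
Start: joints at [0.98, 0.313, 0.046, 1.304, 0, 1.431], TCP at [0.251, 0.518, 0.193] pointing down, gripper open.
Joint ranges: [-2.76, 2.76], [-0.86, 1.69], [-1.03, 1.26], [-2.2, 2.34], [-1.47, 1.5], [-3.14, 3.14]. Speed limits (rad/s): [2.57, 2.57, 3.14, 3.14, 3.14, 3.14].

### API

Orientations are given as a unit quaternion [x, y, z, w].
In Python, from rig import get_state, grab_frame, camera_info, finish_job gives the robot as it stands.
- The arm moves only by the tool send_rows, never from a script. Its argument "series" is a list of rows, each an object of numbers: "tx", "ty", "tz": the shift along the tool's x, y, z as a fraction of full scale; "wx", "wy", "wz": the turn, a rotation vector about the tool's x, y, z as a fraction of full scale. A call has 1 to 12 rows; each row is the pose to reach, as a shift and turn from the pose commanded when the call began, along the tool's axes at that moment; what a row does not reach only later rows make up. Full scale, the value 1, is 300 mm for a shift and 90 degrees for a turn. A row lasts 1/12 s, in which the tool goes at most 41.7 mm and 7.16 degrees, less where a joint would pass 70% of its speed; a pose out of reach is approached as far as the arm can. A call with a number of a shift or a turn outside -1 to 1 is refused whole. A call with a gripper value outside its range is refused whole. "hand" is the finger opening in mm, from 0 to 85.4, set as the call begins (left out, the last holds). The fingers move at their own pace and stop on an object; "grip_force" is the grip in N (left out, the last holds). Time passes only in rows, so rows that repeat a pose let the fingers close. It gives the time, the measured TCP pose, the force, the opening and the grip force at its end, in the units of the state.
- get_state(): the state, without advancing time (a new reading comes with each control period).
- grab_frame(name): name is "scene" or "top" or "wrist"; returns (picture, depth): 420x560x3 uint8, blue, green, red; 420x560 float32, m along the optical axis (not along the pixel's ray), 0 where there is no reading.
- camera_info(name): a dict with "K" (3x3 intrinsics, pixels), "k1" (the pictures are not rectified: a ray, as slopes to the right and down, at radius r is drawn at 1 + k1 r^2 times it, then the intrinsics apply), "extrinsics" (4x4, takes a point from camera to world coordinates). Camera axes: x right, y down, z forward; pixel columns grow to the right and rows downward; lengths in m; the calibration is good to about 2 mm. A picture is of the moment at which its call begins: read the wrist's pose just before it. camera_info takes no time and is no camera call; for the wrist camera it gives the pose at the moment of the call.
- finish_job(): hands the job in; it is judged then, once.
The state is a dict: "clock": time; "joint_positions": joint angles; "dq": joint speeds; "tau": joint torques, N m; "position": TCP position; "tool_rot": TCP orientation; "contact_force": force on the tool from outside, world axes, zero at the start; "ft_torque": the same for the moment, N m; "grip_width": opening from 0.0 (shut) to 1.0 (fully open); "grasp_force": force on a finger pad.
Only numpy, scipy, OpenCV 4.12 (cv2) and the standard library are available. Lean on these libraries where they do the work, as an engineer would, in place of code of your own. Each camera call takes 0.05 s, during which the arm holds its last target. There are 200 camera calls.

### The job

Lower the hinged cover of the terminal box shut without slamming it. Then draw the screwdriver out of its sloping hole in the tool block, turn it upright with the blade pointing straight down, and bring its tip right above the cover's screw, about two centimetres clear of it, ready to drive the screw. Finish while holding it still there, touching neither box nor block with it, and leave the pencil, oil can, offcut and grease tub where they are.

Things in the scene. Friction and masses are not known exactly. Their poses are not given: they have to be found in the camera images.
- terminal_box: Aluminium terminal box bolted to the bench, 130 (x) x 150 (y) x 56 mm high without its cover; mounting ears 23 mm out on both y sides, two cable glands 18 mm out on the -y side. Origin: centre of the underside, on the bench. x points to the hinge side (away from the robot at yaw 0), z up. It does not move.
- box_cover (a joint): Angle of the box's cover: 0 = shut, flat on the box; grows as it opens upward, to 1.7; starts part open. A stiff friction hinge (0.22 N m) holds it at any angle; 4 N on its outer face 100 mm from the hinge moves it. The cover reaches from 2 mm to 134 mm in front of the hinge line, is 152 mm wide, and its outer face lies 10.5 mm above the hinge line when shut.
- cover_hinge (a point): Middle of the cover's hinge line, which runs along the box's y axis; 68 mm from the box's origin in x, 56 mm above the bench. Does not move. Its axes are the box's.
- cover_screw (a point): Top of the cover's captive screw: a steel head 14 mm across on a 20 mm boss, on the cover's centre line near its free edge. It moves with the cover: 120 mm from the hinge line, 16 mm off it on the outer side; 72 mm above the bench when shut. It stands 6 mm proud of the cover. z points out of the outer face.
- tool_block: Shop-made tool block: a beech block between plywood cheeks on a base board, 130 x 186 x 125 mm high, origin on the bench. It does not move. At yaw 0 its sloping front face looks to -x and up: its holes lean 50 degrees (0.873 rad) from the vertical, and a tool is drawn out along (-0.766, 0, 0.643) of the block's frame (towards the robot and up).
- driver_hole (a point): Mouth of the screwdriver's 11 mm hole, in the middle of the block's front face: (-10, 33, 100) mm in the block's frame. The block is 85 mm thick along the hole; the hole goes right through and the blade stands out behind.
- screwdriver: Screwdriver 226 mm long, 0.10 to 0.17 kg. Its y axis runs along the shaft to the handle's end; the shaft's axis is at x = 0, z = 13 mm. Along y: handle, 29 mm thick, +18 to +113 mm; collar, 21 mm thick, +6 to +18; blade, 6.4 mm, down to -113 (tip 8 mm wide). At the start the collar rests on the tool block's face, the blade is in the hole, the handle sticks out towards the robot.
- driver_tip (a point): Tip of the screwdriver's blade: (0, -113, 13.3) mm in its frame.
- carp_pencil: Flat carpenter's pencil, 178 x 15 x 8 mm, standing point up in the other hole of the tool block, 73 mm beside the screwdriver, parallel to it, sticking out about 70 mm. Leave it alone.
- oil_can: Oil can with a thin spout, 68 x 81 x 167 mm, standing on the bench; origin under its middle. Leave it alone.
- offcut_block: Wooden offcut, 45 x 95 x 22 mm, lying on the bench; origin under its middle. Leave it alone.
- grease_tub: Tub with a lid, 70 mm across, 50 mm high; origin under its middle. Leave it alone.

How it is judged:
By the outcome, as a careful person would: the job done as asked, in the order asked, and still so for the second after the job is handed in, while the arm keeps its last pose, push and grip.
It also fails if it takes over 58 s, if anything falls off the work surface, if the arm or the gripper's body presses on something with over 40 N, if the wrist force passes 120 N, or if a joint passes its speed limit or range.

## Working session

There is one attempt and no reset: what is moved stays moved. The work goes in short steps, Python scripts to look and compute and a tool call to move; the robot and the scene stay as the last step left them, time stands still between calls to the robot, and variables do not carry over. Pictures are saved under pics/ and viewed, at most 10 in all, crops included, and the job is handed in when it is done.

Besides the shell and the picture viewer there is one more tool, called after "Request:" in YAML: its name, and indented under it one key for each argument. send_rows: Moves the arm, as the interface text tells. Shift numbers are shares of 300 mm and turn numbers shares of 90 degrees, none past 1 either way. Its arguments: {"type":"object","properties":{"series":{"type":"array"},"hand":{"type":"number"},"grip_force":{"type":"number"}},"required":["series"]}

```bash
ls; mkdir -p pics; python3 - <<'E'
from rig import *
import cv2,numpy as np
print(get_state())
for n in("scene","top"):
    p,d=grab_frame(n); cv2.imwrite(f"pics/{n}0.png",p); np.savez(f"pics/{n}0.npz",p=p,d=d); c=camera_info(n); print(n,c)
E
```

```text
pics
{'clock': 0.0, 'joint_positions': array([ 9.80393896e-01,  3.14008315e-01,  4.49873644e-02,  1.30356618e+00,
       -1.15628937e-05,  1.43122720e+00]), 'dq': array([ 0.00048141, -0.00052634,  0.00033086, -0.00047382,  0.00167394,
        0.00085918]), 'tau': array([ 5.64291113e-04, -4.80625713e+01,  2.98534226e+01,  1.93973287e-02,
       -1.31816505e-04,  1.15246095e-05]), 'position': array([0.25021712, 0.51707925, 0.19160783]), 'tool_rot': array([ 2.23512398e-01,  9.74700675e-01, -8.38486195e-04, -3.14201276e-04]), 'contact_force': array([0.45924451, 0.27663201, 0.05637986]), 'ft_torque': array([ 0.02784598, -0.01845189, -0.00722822]), 'grasp_force': 0.0, 'grip_width': 1.001114340134105}
scene {'K': array([[402.4212937 ,   0.        , 278.02017259],
       [  0.        , 402.4212937 , 211.25225677],
       [  0.        ,   0.        ,   1.        ]]), 'k1': -0.016832954036852667, 'extrinsics': array([[ 0.82814308, -0.37542492,  0.4162153 ,  0.10804783],
       [-0.56032519, -0.53507469,  0.63224264, -0.65395843],
       [-0.01465337, -0.75680328, -0.65347844,  0.76290787],
       [ 0.        ,  0.        ,  0.        ,  1.        ]])}
top {'K': array([[485.24866853,   0.        , 277.0288252 ],
       [  0.        , 485.24866853, 211.01436441],
       [  0.        ,   0.        ,   1.        ]]), 'k1': -0.12570746391406537, 'extrinsics': array([[-2.05173002e-02, -9.92039530e-01,  1.24244164e-01,
         3.59154804e-01],
       [-9.99785026e-01,  2.07298371e-02,  4.17953361e-04,
         6.32862278e-03],
       [-2.99018753e-03, -1.24208879e-01, -9.92251588e-01,
         1.63329324e+00],
       [ 0.00000000e+00,  0.00000000e+00,  0.00000000e+00,
         1.00000000e+00]])}
```

View pics/scene0.png

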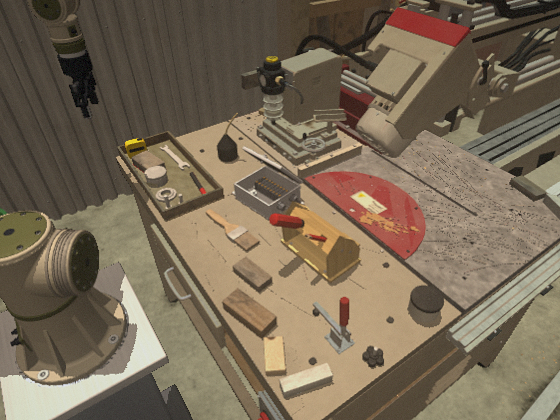

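View pics/top0.png

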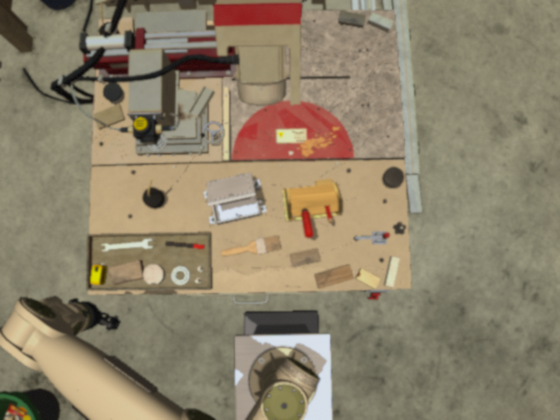

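Scene: box with part-open cover at about (268,188), block at (320,245), driver handle at (288,220). Top: box at (235,197), block at (312,200), handle at (308,224), pencil at (329,214).

```bash
cat > h.py <<'E'
import numpy as np,cv2
from rig import *
from scipy.spatial.transform import Rotation as R
def cloud(d,c):
    K=c["K"];h,w=d.shape
    uv=np.stack(np.meshgrid(np.arange(w),np.arange(h)),-1).reshape(-1,1,2).astype(np.float64)
    n=cv2.undistortPoints(uv,K,np.array([c["k1"],0,0,0,0])).reshape(h,w,2)
    P=np.dstack([n*d[...,None],d]);E=c["extrinsics"]
    return P@E[:3,:3].T+E[:3,3]
def proj(P,c):
    E=np.linalg.inv(c["extrinsics"]);P=np.asarray(P,float).reshape(-1,3)
    return cv2.projectPoints(P,cv2.Rodrigues(E[:3,:3])[0],E[:3,3],c["K"],np.array([c["k1"],0,0,0,0]))[0].reshape(-1,2)
E
python3 - <<'E'
from h import *
a=np.load("pics/scene0.npz");b=np.load("pics/top0.npz")
s=cv2.resize(a["p"][155:285,225:365],None,fx=4,fy=4,interpolation=cv2.INTER_CUBIC)
t=cv2.resize(b["p"][165:245,195:350],None,fx=5,fy=5,interpolation=cv2.INTER_CUBIC)
cv2.imwrite("pics/s1.png",s);cv2.imwrite("pics/t1.png",t)
for n,z,pts in(("scene",a,[(240,190),(268,190),(300,188),(268,175),(288,220),(275,222),(300,222),(320,238),(315,232),(322,260),(345,250)]),("top",b,[(232,188),(240,212),(308,222),(305,215),(329,213),(312,198)])):
    C=cloud(z["d"],camera_info(n))
    for u,v in pts: print(n,(u,v),C[v,u].round(3))
E
```

```text
scene (240, 190) [0.527 0.182 0.046]
scene (268, 190) [0.601 0.147 0.035]
scene (300, 188) [0.675 0.089 0.046]
scene (268, 175) [0.648 0.219 0.027]
scene (288, 220) [ 0.502 -0.096  0.146]
scene (275, 222) [ 0.466 -0.097  0.16 ]
scene (300, 222) [ 0.539 -0.093  0.118]
scene (320, 238) [ 0.546 -0.16   0.116]
scene (315, 232) [ 0.56  -0.125  0.1  ]
scene (322, 260) [ 0.575 -0.142  0.007]
scene (345, 250) [ 0.595 -0.195  0.077]
top (232, 188) [0.626 0.149 0.114]
top (240, 212) [0.562 0.132 0.008]
top (308, 222) [ 0.51  -0.088  0.144]
top (305, 215) [ 0.533 -0.08   0.13 ]
top (329, 213) [ 0.538 -0.156  0.125]
top (312, 198) [ 0.591 -0.106  0.097]
```

View pics/s1.png

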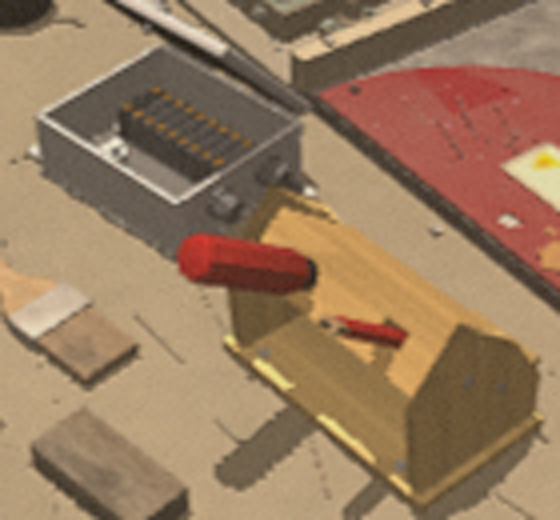

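View pics/t1.png

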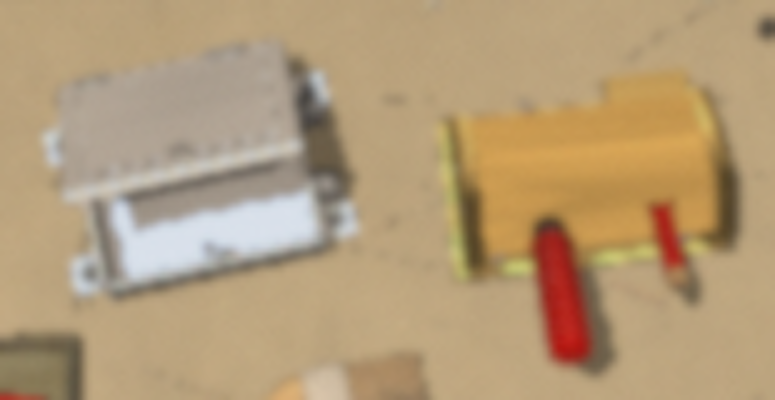

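The scene crop shows the box rim corners at (40,117), (180,203), (300,125), (165,45), with the cover seen almost edge-on. The block's base corners are at (225,340), (425,505), (540,418). The top crop shows the box front rim from (110,293) to (330,245), and the cover's free edge from (68,195) to (300,148).

```bash
python3 - <<'E'
from h import *
from scipy.optimize import least_squares
a=np.load("pics/scene0.npz");b=np.load("pics/top0.npz")
cs,ct=camera_info("scene"),camera_info("top")
S=lambda p:(np.array(p)+.5)/4-.5+[225,155]
T=lambda p:(np.array(p)+.5)/5-.5+[195,165]
def tf(q,P): 
    c,s=np.cos(q[2]),np.sin(q[2]); P=np.asarray(P,float); return np.c_[q[0]+c*P[:,0]-s*P[:,1],q[1]+s*P[:,0]+c*P[:,1],P[:,2]]
Z=.056
bs=S([(40,117),(180,203),(300,125),(165,45)]);bm=[(-.065,.075,Z),(-.065,-.075,Z),(.065,-.075,Z),(.065,.075,Z)]
bt=T([(110,293),(330,245)]);
f=lambda q:np.r_[(proj(tf(q,bm),cs)-bs).ravel(),(proj(tf(q,bm[:2]),ct)-bt).ravel()]
r=least_squares(f,[.61,.14,.2]);qb=r.x;print("box",qb.round(4),r.fun.round(1))
# cover angle: points of the top cloud in box frame
def loc(q,P): c,s=np.cos(q[2]),np.sin(q[2]);D=P-[q[0],q[1],0];return np.stack([c*D[...,0]+s*D[...,1],-s*D[...,0]+c*D[...,1],D[...,2]],-1)
C=cloud(b["d"],ct);L=loc(qb,C);m=(abs(L[...,0])<.1)&(abs(L[...,1])<.065)&(L[...,2]>.075)&(L[...,2]<.25)
l=L[m];print(len(l),l.min(0).round(3),l.max(0).round(3))
def g(t):
    d=l[:,[0,2]]-[.068,.056];return d@[np.sin(t[0]),np.cos(t[0])]-.0105   # outer-normal offset
r=least_squares(g,[1.],loss="soft_l1",f_scale=.003);print("angle",r.x,np.std(r.fun), np.median(g(r.x)))
# block
ks=S([(225,340),(425,505),(540,418)]);km=lambda h:[(-.065,.093,h),(-.065,-.093,h),(.065,-.093,h)]
for h in(.0,.012):
  for X in (.065,):
    r=least_squares(lambda q:(proj(tf(q,km(h)),cs)-ks).ravel(),[.58,-.12,.1]);print("block",r.x.round(4),r.fun.round(1));qk=r.x
# driver axis: red pixels
for n,z,c in(("s",a,cs),("t",b,ct)):
    C=cloud(z["d"],c);p=z["p"].astype(int);m=(p[...,2]>120)&(p[...,1]<60)&(C[...,2]>.09)&(C[...,2]<.25)&(abs(C[...,1]+.09)<.045)&(abs(C[...,0]-.51)<.09)
    k,lab,st,_=cv2.connectedComponentsWithStats(m.astype(np.uint8));P=C[lab==1+st[1:,4].argmax()]
    mu=P.mean(0);v=np.linalg.svd(P-mu)[2][0];v*=-np.sign(v[0]);t=(P-mu)@v
    print(n,len(P),mu.round(4),v.round(3),np.percentile(t,[2,98]).round(3),"yaw",np.arctan2(-v[1],-v[0]))
  
for h in (qk,): print("axis",tf([0,0,h[2]],[(-.766,0,.643)]).round(3),"mouth",tf(h,[(-.01,.033,.1)]).round(4))
E
```

```text
box [0.5992 0.1464 0.195 ] [-1.1 -0.2 -0.3  1.1  1.7 -0.3 -0.4 -0.5 -0.5 -0.1  0.2 -0.2]
918 [-0.021 -0.065  0.075] [0.068 0.065 0.168]
angle [0.83488919] 0.0028947061101145363 0.0005154605745357867
block [ 0.6028 -0.1027  0.0863] [-1.8  0.5 -3.   1.3  4.8 -2.6]
block [ 0.5955 -0.1105  0.0846] [-2.4  0.1 -3.   1.5  5.4 -2.6]
s 194 [ 0.4927 -0.0914  0.1519] [-0.871  0.004  0.492] [-0.057  0.029] yaw -0.004951858267417538
t 180 [ 0.5032 -0.0847  0.1477] [-0.821 -0.095  0.563] [-0.053  0.04 ] yaw 0.11513844040796292
axis [[-0.763 -0.065  0.643]] mouth [[ 0.5827 -0.0785  0.1   ]]
```

```bash
cat >> h.py <<'E'
QB=np.array([.5992,.1464,.195])
def boxw(p): c,s=np.cos(QB[2]),np.sin(QB[2]); return np.array([QB[0]+c*p[0]-s*p[1],QB[1]+s*p[0]+c*p[1],p[2]])
def rot(z,y):  # tool rotation from z axis and approx y
    z=np.array(z,float);z/=np.linalg.norm(z);y=np.array(y,float);y-=z*(y@z);y/=np.linalg.norm(y)
    return R.from_matrix(np.c_[np.cross(y,z),y,z])
def go(pos,r=None,st=None):
    st=st or get_state();r0=R.from_quat(st["tool_rot"])
    t=r0.inv().apply(np.array(pos)-st["position"])/.3
    w=(r0.inv()*r).as_rotvec()/(np.pi/2) if r is not None else np.zeros(3)
    print("t",t.round(3),"w",w.round(3),"rows",max(np.linalg.norm(t)*.3/.0417,np.linalg.norm(w)*90/7.16).round(1))
E
python3 - <<'E'
from h import *
c,s=np.cos(.195),np.sin(.195)
p=boxw([.003,-.035,.24]);print(p)
r=rot([0,0,-1],[-s,c,0])
go(p,r); go((p+get_state()["position"])/2,r)
E
```

```text
[0.60892497 0.11264463 0.24      ]
t [-1.664 -0.693 -0.16 ] w [-0.001 -0.    -0.411] rows 13.0
t [-0.832 -0.346 -0.08 ] w [-0.001 -0.    -0.411] rows 6.5
```

Request:
send_rows:
  series:
    - {"tx":-0.83,"ty":-0.35,"tz":-0.16,"wz":-0.41}
    - {"tx":-0.83,"ty":-0.35,"tz":-0.16,"wz":-0.41}
    - {"tx":-0.83,"ty":-0.35,"tz":-0.16,"wz":-0.41}
    - {"tx":-0.83,"ty":-0.35,"tz":-0.16,"wz":-0.41}
    - {"tx":-0.83,"ty":-0.35,"tz":-0.16,"wz":-0.41}
    - {"tx":-0.83,"ty":-0.35,"tz":-0.16,"wz":-0.41}
    - {"tx":-0.83,"ty":-0.35,"tz":-0.16,"wz":-0.41}
  hand: 0
  grip_force: 20

```text
$.series[0]: bad value
```

```bash
python3 - <<'E'
from h import *
c,s=np.cos(.195),np.sin(.195)
go(boxw([.003,-.035,.24]),rot([0,0,-1],[-s,c,0]));print(get_state()["joint_positions"])
E
```

```text
t [-1.664 -0.693 -0.16 ] w [-0.001 -0.    -0.411] rows 13.0
[9.80382150e-01 3.13940450e-01 4.50601251e-02 1.30358819e+00
 2.36646289e-05 1.43121148e+00]
```

Request:
send_rows:
  series:
    - {"tx":-0.83,"ty":-0.35,"tz":-0.16,"wx":0,"wy":0,"wz":-0.41}
    - {"tx":-0.83,"ty":-0.35,"tz":-0.16,"wx":0,"wy":0,"wz":-0.41}
    - {"tx":-0.83,"ty":-0.35,"tz":-0.16,"wx":0,"wy":0,"wz":-0.41}
    - {"tx":-0.83,"ty":-0.35,"tz":-0.16,"wx":0,"wy":0,"wz":-0.41}
    - {"tx":-0.83,"ty":-0.35,"tz":-0.16,"wx":0,"wy":0,"wz":-0.41}
    - {"tx":-0.83,"ty":-0.35,"tz":-0.16,"wx":0,"wy":0,"wz":-0.41}
    - {"tx":-0.83,"ty":-0.35,"tz":-0.16,"wx":0,"wy":0,"wz":-0.41}
  hand: 0
  grip_force: 20

```text
clock: 0.68
position: [0.4293, 0.3132, 0.2405]
tool_rot: [-0.098, 0.995, -0.0, -0.0]
contact_force: [1.1, -0.3, 0.2]
grip_width: 0.008
grasp_force: 0.0
```

```bash
python3 - <<'E'
from h import *
c,s=np.cos(.195),np.sin(.195)
go(boxw([.003,-.035,.24]),rot([0,0,-1],[-s,c,0]));print(get_state()["joint_positions"])
E
```

```text
t [-0.456 -0.773  0.001] w [-0.    -0.     0.001] rows 6.5
[4.79010995e-01 2.19372159e-01 3.76656305e-02 1.38972250e+00
 1.12534372e-04 2.81979784e-01]
```

Request:
send_rows:
  series:
    - {"tx":-0.456,"ty":-0.773,"tz":0,"wx":0,"wy":0,"wz":0}
    - {"tx":-0.456,"ty":-0.773,"tz":0,"wx":0,"wy":0,"wz":0}
    - {"tx":-0.456,"ty":-0.773,"tz":0,"wx":0,"wy":0,"wz":0}
    - {"tx":-0.456,"ty":-0.773,"tz":0,"wx":0,"wy":0,"wz":0}
    - {"tx":-0.456,"ty":-0.773,"tz":0,"wx":0,"wy":0,"wz":0}
    - {"tx":-0.456,"ty":-0.773,"tz":0,"wx":0,"wy":0,"wz":0}
    - {"tx":-0.456,"ty":-0.773,"tz":0,"wx":0,"wy":0,"wz":0}
    - {"tx":-0.456,"ty":-0.773,"tz":0,"wx":0,"wy":0,"wz":0}

```text
clock: 1.35
position: [0.6101, 0.1092, 0.2386]
tool_rot: [-0.094, 0.996, -0.0, -0.001]
contact_force: [-0.6, 0.0, -0.1]
grip_width: -0.003
grasp_force: 0.0
```

```bash
python3 - <<'E'
from h import *
c=camera_info("wrist");p,d=grab_frame("wrist");cv2.imwrite("pics/w1.png",p);np.savez("pics/w1.npz",p=p,d=d,E=c["extrinsics"])
print(c["K"][0],c["k1"]);print(get_state()["contact_force"])
E
```

```text
[306.3107218    0.         279.13498637] -0.06025531752093575
[ 0.59079126  0.80799984 -0.55820553]
```

View pics/w1.png

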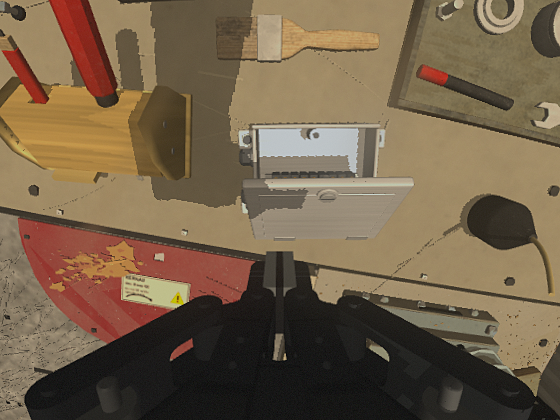

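The wrist picture shows the cover with its screw at (327,196), the fingertips at (280,255), the driver collar at (105,98), and the handle running up to (68,0).

```bash
python3 - <<'E'
from h import *
z=np.load("pics/w1.npz");c=camera_info("wrist");c["extrinsics"]=z["E"];C=cloud(z["d"],c)
ci,si=np.cos(-QB[2]),np.sin(-QB[2])
def loc(P): D=P-[QB[0],QB[1],0];return np.stack([ci*D[...,0]-si*D[...,1],si*D[...,0]+ci*D[...,1],D[...,2]],-1)
for u,v in[(327,196),(252,190),(405,190),(280,225),(360,225),(105,103),(93,60),(80,30),(30,85),(70,120),(150,115)]:print((u,v),C[v,u].round(4),loc(C[v,u]).round(4))
for a in(.80,.835,.87):
  pt=lambda r,o,y:boxw([.068-r*np.cos(a)+o*np.sin(a),y,.056+r*np.sin(a)+o*np.cos(a)])
  print(a,proj([pt(.12,.016,0),pt(.134,.0105,.076),pt(.134,.0105,-.076)],c).round(0))
print(proj([boxw([-.065,y,.056]) for y in(.075,-.075)],c).round(0))
p=z["p"].astype(int);m=(p[...,2]>110)&(p[...,1]<60)&(C[...,2]>.08)
k,lab,st,_=cv2.connectedComponentsWithStats(m.astype(np.uint8))
i=lab[60,93];P=C[lab==i];print(i,len(P))
# cylinder fit r=14.5mm with fixed lean: unknown yaw, offsets
from scipy.optimize import least_squares
def f(q):
    v=np.array([-.766*np.cos(q[0]),-.766*np.sin(q[0]),.643]);D=P-[q[1],q[2],.12]
    return np.linalg.norm(D-np.outer(D@v,v),axis=1)-.0145
r=least_squares(f,[.1,.55,-.09],loss="soft_l1",f_scale=.002);print("driver axis yaw, xy at z=.12",r.x.round(4),np.abs(r.fun).mean().round(4))
q=r.x;v=np.array([-.766*np.cos(q[0]),-.766*np.sin(q[0]),.643]);t=(P-[q[1],q[2],.12])@v;print("collar end t",np.percentile(t,[1,99]).round(4))
E
```

```text
(327, 196) [0.5938 0.1487 0.1596] [-0.0048  0.0033  0.1596]
(252, 190) [0.6013 0.0831 0.1575] [-0.0102 -0.0625  0.1575]
(405, 190) [0.5762 0.2171 0.1553] [-0.0089  0.0739  0.1553]
(280, 225) [0.6484 0.1172 0.1009] [ 0.0426 -0.0382  0.1009]
(360, 225) [0.6319 0.2044 0.101 ] [0.0433 0.0505 0.101 ]
(105, 103) [ 0.553  -0.0764  0.109 ] [-0.0885 -0.2096  0.109 ]
(93, 60) [ 0.517  -0.0745  0.1357] [-0.1235 -0.2007  0.1357]
(80, 30) [ 0.4965 -0.0779  0.1507] [-0.1442 -0.2001  0.1507]
(30, 85) [ 0.5477 -0.1528  0.1117] [-0.1084 -0.2835  0.1117]
(70, 120) [ 0.5748 -0.1089  0.1138] [-0.0734 -0.2457  0.1138]
(150, 115) [ 0.5565 -0.0284  0.1145] [-0.0757 -0.1632  0.1145]
0.8 [[322. 195.]
 [410. 181.]
 [236. 182.]]
0.835 [[323. 199.]
 [411. 186.]
 [236. 187.]]
0.87 [[323. 204.]
 [412. 191.]
 [235. 192.]]
[[377. 123.]
 [247. 124.]]
1 2679
driver axis yaw, xy at z=.12 [ 0.198   0.5554 -0.0659] 0.0034
collar end t [0.0077 0.0898]
```

Request:
send_rows:
  series:
    - {"tx":0,"ty":0,"tz":0.1,"wx":0,"wy":0,"wz":0}
    - {"tx":0,"ty":0,"tz":0.18,"wx":0,"wy":0,"wz":0}
    - {"tx":0,"ty":0,"tz":0.22,"wx":0,"wy":0,"wz":0}
    - {"tx":0,"ty":0,"tz":0.245,"wx":0,"wy":0,"wz":0}
    - {"tx":0,"ty":0,"tz":0.26,"wx":0,"wy":0,"wz":0}
    - {"tx":0,"ty":0,"tz":0.275,"wx":0,"wy":0,"wz":0}
    - {"tx":0,"ty":0,"tz":0.29,"wx":0,"wy":0,"wz":0}
    - {"tx":0,"ty":0,"tz":0.305,"wx":0,"wy":0,"wz":0}
    - {"tx":0,"ty":0,"tz":0.32,"wx":0,"wy":0,"wz":0}
    - {"tx":0,"ty":0,"tz":0.335,"wx":0,"wy":0,"wz":0}
    - {"tx":0,"ty":0,"tz":0.35,"wx":0,"wy":0,"wz":0}
    - {"tx":0,"ty":0,"tz":0.365,"wx":0,"wy":0,"wz":0}

```text
clock: 2.4
position: [0.6077, 0.1134, 0.1307]
tool_rot: [-0.096, 0.995, 0.0, 0.0]
contact_force: [0.3, 0.1, 0.0]
grip_width: -0.003
grasp_force: 0.0
```

Request:
send_rows:
  series:
    - {"tx":0,"ty":0,"tz":0.012,"wx":0,"wy":0,"wz":0}
    - {"tx":0,"ty":0,"tz":0.024,"wx":0,"wy":0,"wz":0}
    - {"tx":0,"ty":0,"tz":0.036,"wx":0,"wy":0,"wz":0}
    - {"tx":0,"ty":0,"tz":0.048,"wx":0,"wy":0,"wz":0}
    - {"tx":0,"ty":0,"tz":0.06,"wx":0,"wy":0,"wz":0}
    - {"tx":0,"ty":0,"tz":0.072,"wx":0,"wy":0,"wz":0}
    - {"tx":0,"ty":0,"tz":0.084,"wx":0,"wy":0,"wz":0}
    - {"tx":0,"ty":0,"tz":0.096,"wx":0,"wy":0,"wz":0}
    - {"tx":0,"ty":0,"tz":0.108,"wx":0,"wy":0,"wz":0}
    - {"tx":0,"ty":0,"tz":0.12,"wx":0,"wy":0,"wz":0}

```text
clock: 3.23
position: [0.6077, 0.1134, 0.0947]
tool_rot: [-0.096, 0.995, 0.0, 0.0]
contact_force: [-0.2, 0.2, 2.4]
grip_width: -0.001
grasp_force: 0.6
```

Request:
send_rows:
  series:
    - {"tx":0,"ty":0,"tz":0.01,"wx":0,"wy":0,"wz":0}
    - {"tx":0,"ty":0,"tz":0.02,"wx":0,"wy":0,"wz":0}
    - {"tx":0,"ty":0,"tz":0.03,"wx":0,"wy":0,"wz":0}
    - {"tx":0,"ty":0,"tz":0.039,"wx":0,"wy":0,"wz":0}
    - {"tx":0,"ty":0,"tz":0.048,"wx":0,"wy":0,"wz":0}
    - {"tx":0,"ty":0,"tz":0.056,"wx":0,"wy":0,"wz":0}
    - {"tx":0,"ty":0,"tz":0.063,"wx":0,"wy":0,"wz":0}
    - {"tx":0,"ty":0,"tz":0.069,"wx":0,"wy":0,"wz":0}
    - {"tx":0,"ty":0,"tz":0.074,"wx":0,"wy":0,"wz":0}
    - {"tx":0,"ty":0,"tz":0.079,"wx":0,"wy":0,"wz":0}
    - {"tx":0,"ty":0,"tz":0.083,"wx":0,"wy":0,"wz":0}
    - {"tx":0,"ty":0,"tz":0.087,"wx":0,"wy":0,"wz":0}

```text
clock: 4.23
position: [0.6076, 0.1135, 0.0688]
tool_rot: [-0.096, 0.995, 0.0, 0.0]
contact_force: [-0.1, 0.2, 2.0]
grip_width: -0.001
grasp_force: 0.7
```

Request:
send_rows:
  series:
    - {"tx":0,"ty":0,"tz":0.003,"wx":0,"wy":0,"wz":0}
    - {"tx":0,"ty":0,"tz":0.006,"wx":0,"wy":0,"wz":0}
    - {"tx":0,"ty":0,"tz":0.009,"wx":0,"wy":0,"wz":0}
    - {"tx":0,"ty":0,"tz":0.009,"wx":0,"wy":0,"wz":0}

```text
clock: 4.57
position: [0.6075, 0.1134, 0.066]
tool_rot: [-0.096, 0.995, 0.0, -0.0]
contact_force: [0.2, -1.2, 1.7]
grip_width: -0.001
grasp_force: 0.4
```

Request:
send_rows:
  series:
    - {"tx":0,"ty":0,"tz":0.002,"wx":0,"wy":0,"wz":0}
    - {"tx":0,"ty":0,"tz":0.004,"wx":0,"wy":0,"wz":0}
    - {"tx":0,"ty":0,"tz":0.006,"wx":0,"wy":0,"wz":0}
    - {"tx":0,"ty":0,"tz":0.006,"wx":0,"wy":0,"wz":0}

```text
clock: 4.9
position: [0.6076, 0.1134, 0.0643]
tool_rot: [-0.096, 0.995, 0.0, -0.0]
contact_force: [0.4, 0.7, 1.1]
grip_width: 0.002
grasp_force: 0.5
```

Request:
send_rows:
  series:
    - {"tx":0,"ty":0,"tz":0.003,"wx":0,"wy":0,"wz":0}
    - {"tx":0,"ty":0,"tz":0.006,"wx":0,"wy":0,"wz":0}
    - {"tx":0,"ty":0,"tz":0.01,"wx":0,"wy":0,"wz":0}
    - {"tx":0,"ty":0,"tz":0.01,"wx":0,"wy":0,"wz":0}

```text
clock: 5.23
position: [0.6075, 0.1134, 0.061]
tool_rot: [-0.096, 0.995, 0.0, -0.0]
contact_force: [-0.3, -0.3, 0.7]
grip_width: 0.002
grasp_force: 0.4
```

```bash
python3 - <<'E'
from h import *
p,d=grab_frame("scene");C=cloud(d,camera_info("scene"));ci,si=np.cos(-QB[2]),np.sin(-QB[2])
D=C-[QB[0],QB[1],0];L=np.stack([ci*D[...,0]-si*D[...,1],si*D[...,0]+ci*D[...,1],D[...,2]],-1)
for x in(-.055,-.03,0,.03,.05):
    m=(abs(L[...,0]-x)<.008)&(abs(L[...,1]-.02)<.05)&(L[...,2]>.03)&(L[...,2]<.11);print(x,m.sum(),np.median(L[m][:,2]) if m.any() else 0)
print(get_state()["position"],get_state()["contact_force"])
cv2.imwrite("pics/s2.png",cv2.resize(p[145:215,215:325],None,fx=5,fy=5,interpolation=cv2.INTER_CUBIC))
E
```

```text
-0.055 112 0.05059730857394301
-0.03 18 0.10922660088403163
0 143 0.03898786671247889
0.03 53 0.08414256523620489
0.05 31 0.07725010873237925
[0.60745989 0.11341533 0.06112008] [-0.43986797 -0.41052029  0.85701517]
```

View pics/s2.png

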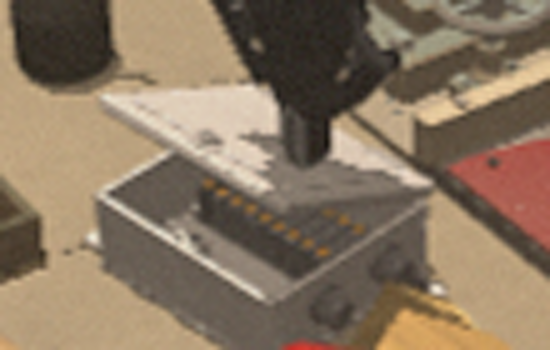

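The crop shows the cover still about 20° open, free edge from (100,100) to (285,210), with the fingertip resting at (305,160).

```bash
python3 - <<'E'
from h import *
p,d=grab_frame("scene");c=camera_info("scene");C=cloud(d,c);ci,si=np.cos(-QB[2]),np.sin(-QB[2])
D=C-[QB[0],QB[1],0];L=np.stack([ci*D[...,0]-si*D[...,1],si*D[...,0]+ci*D[...,1],D[...,2]],-1)
for x,y in[(305,150),(305,158),(305,135),(305,170),(240,110),(150,105),(200,130),(280,190),(350,180),(400,180),(280,203)]:
    u,v=round(x/5+215),round(y/5+145);print((x,y),L[v,u].round(4))
s=get_state();uv=proj([s["position"],s["position"]+[0,0,.04]],c);print(((uv-[215,145])*5).round(0),s["joint_positions"])
E
```

```text
(305, 150) [-0.0049 -0.0424  0.1138]
(305, 158) [-0.0041 -0.0414  0.1061]
(305, 135) [-0.0052 -0.043   0.1244]
(305, 170) [-0.0022 -0.0392  0.0972]
(240, 110) [0.0195 0.0364 0.0909]
(150, 105) [-0.0317  0.0562  0.1105]
(200, 130) [-0.0368  0.008   0.1191]
(280, 190) [-0.044  -0.0626  0.1179]
(350, 180) [ 0.0135 -0.059   0.0919]
(400, 180) [ 0.0504 -0.0631  0.0742]
(280, 203) [-0.0513 -0.07    0.1158]
[[304. 214.]
 [303. 157.]] [ 5.47018618e-02  4.60957162e-01 -6.36537283e-02  1.04654219e+00
  9.47601290e-05 -1.38522731e-01]
```

```bash
python3 - <<'E'
from h import *
p,d=grab_frame("wrist");c=camera_info("wrist");s=get_state();r=R.from_quat(s["tool_rot"])
print(proj([s["position"]+r.apply([0,0,-k]) for k in(0,.02,.04,.06)],c).round(0))
cv2.imwrite("pics/w2.png",p);C=cloud(d,c)
for v in range(200,300,8): print(v,C[v,272].round(3),C[v,288].round(3))
E
```

```text
[[279. 239.]
 [279. 253.]
 [279. 269.]
 [280. 290.]]
200 [0.569 0.103 0.113] [0.568 0.109 0.113]
208 [0.573 0.103 0.113] [0.571 0.11  0.113]
216 [0.577 0.104 0.112] [0.575 0.111 0.112]
224 [0.581 0.105 0.109] [0.58  0.112 0.109]
232 [0.586 0.106 0.107] [0.585 0.113 0.107]
240 [0.591 0.106 0.105] [0.589 0.114 0.105]
248 [0.596 0.107 0.104] [0.594 0.115 0.103]
256 [0.597 0.108 0.109] [0.595 0.115 0.11 ]
264 [0.597 0.108 0.117] [0.595 0.115 0.119]
272 [0.598 0.108 0.124] [0.596 0.115 0.125]
280 [0.597 0.108 0.132] [0.596 0.115 0.132]
288 [0.598 0.108 0.137] [0.596 0.114 0.138]
296 [0.596 0.108 0.145] [0.595 0.114 0.145]
```

View pics/w2.png

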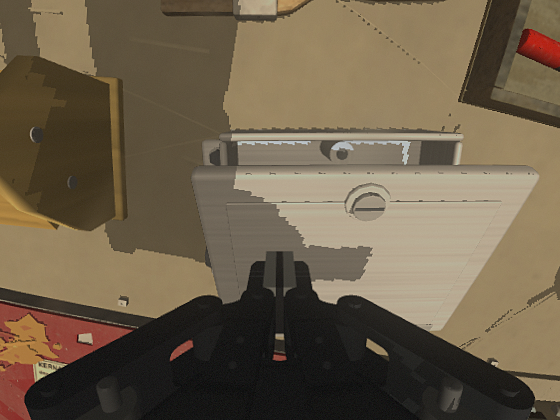

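The wrist view shows the fingertips ending at row 252 and the screw at (368,204). The fingertips appear about 40 mm short of the reported TCP, so I'll check that against the free-air frame.

```bash
python3 - <<'E'
from h import *
z=np.load("pics/w1.npz");c=camera_info("wrist");c["extrinsics"]=z["E"];C=cloud(z["d"],c)
print("w1 cam pos",z["E"][:3,3], "tcp .6101 .1092 .2386")
for v in range(236,290,4): print(v,C[v,272].round(3),C[v,288].round(3))
c=camera_info("wrist");s=get_state();print("now cam",c["extrinsics"][:3,3],s["position"],c["extrinsics"][:3,2])
E
```

```text
w1 cam pos [0.53732659 0.09544055 0.42004317] tcp .6101 .1092 .2386
236 [0.672 0.112 0.079] [0.669 0.131 0.077]
240 [ 0.709  0.117 -0.001] [0.678 0.133 0.067]
244 [ 0.716  0.118 -0.002] [ 0.711  0.141 -0.001]
248 [ 0.723  0.119 -0.003] [ 0.718  0.143 -0.002]
252 [0.6   0.104 0.283] [0.598 0.111 0.283]
256 [0.6   0.104 0.286] [0.598 0.111 0.287]
260 [0.599 0.104 0.292] [0.599 0.111 0.291]
264 [0.6   0.104 0.295] [0.598 0.111 0.295]
268 [0.6   0.104 0.299] [0.599 0.111 0.298]
272 [0.6   0.104 0.303] [0.598 0.111 0.303]
276 [0.6   0.104 0.306] [0.599 0.111 0.306]
280 [0.6   0.104 0.309] [0.598 0.111 0.31 ]
284 [0.6   0.104 0.312] [0.598 0.11  0.313]
288 [0.6   0.104 0.314] [0.599 0.111 0.315]
now cam [0.53467488 0.09901129 0.24244631] [0.60744732 0.1134236  0.06110734] [ 0.28451687  0.05568864 -0.95705221]
```

The real fingertips lie about 42 mm behind the reported TCP, in both cameras. Shut therefore means a reported z of about 0.0245. I'll keep lowering with that offset.

Request:
send_rows:
  series:
    - {"tx":0,"ty":0,"tz":0.01,"wx":0,"wy":0,"wz":0}
    - {"tx":0,"ty":0,"tz":0.02,"wx":0,"wy":0,"wz":0}
    - {"tx":0,"ty":0,"tz":0.03,"wx":0,"wy":0,"wz":0}
    - {"tx":0,"ty":0,"tz":0.04,"wx":0,"wy":0,"wz":0}
    - {"tx":0,"ty":0,"tz":0.05,"wx":0,"wy":0,"wz":0}
    - {"tx":0,"ty":0,"tz":0.059,"wx":0,"wy":0,"wz":0}
    - {"tx":0,"ty":0,"tz":0.068,"wx":0,"wy":0,"wz":0}
    - {"tx":0,"ty":0,"tz":0.076,"wx":0,"wy":0,"wz":0}
    - {"tx":0,"ty":0,"tz":0.084,"wx":0,"wy":0,"wz":0}
    - {"tx":0,"ty":0,"tz":0.092,"wx":0,"wy":0,"wz":0}
    - {"tx":0,"ty":0,"tz":0.099,"wx":0,"wy":0,"wz":0}
    - {"tx":0,"ty":0,"tz":0.105,"wx":0,"wy":0,"wz":0}

```text
clock: 6.38
position: [0.6075, 0.1135, 0.0296]
tool_rot: [-0.096, 0.995, 0.0, -0.0]
contact_force: [-1.0, -0.2, 1.1]
grip_width: 0.002
grasp_force: 0.7
```

Request:
send_rows:
  series:
    - {"tx":0,"ty":0,"tz":0.004,"wx":0,"wy":0,"wz":0}
    - {"tx":0,"ty":0,"tz":0.008,"wx":0,"wy":0,"wz":0}
    - {"tx":0,"ty":0,"tz":0.012,"wx":0,"wy":0,"wz":0}
    - {"tx":0,"ty":0,"tz":0.015,"wx":0,"wy":0,"wz":0}
    - {"tx":0,"ty":0,"tz":0.015,"wx":0,"wy":0,"wz":0}

```text
clock: 6.8
position: [0.6076, 0.1134, 0.0276]
tool_rot: [-0.097, 0.995, -0.0, 0.001]
contact_force: [-6.4, -0.5, 14.4]
grip_width: 0.003
grasp_force: 7.4
```

Request:
send_rows:
  series:
    - {"tx":0,"ty":0,"tz":-0.02,"wx":0,"wy":0,"wz":0}
    - {"tx":0,"ty":0,"tz":-0.2,"wx":0,"wy":0,"wz":0}
    - {"tx":0.1,"ty":-0.2,"tz":-0.6,"wx":0,"wy":0,"wz":0}
    - {"tx":0.2,"ty":-0.4,"tz":-0.7,"wx":0,"wy":0,"wz":0}
    - {"tx":0.2,"ty":-0.4,"tz":-0.7,"wx":0,"wy":0,"wz":0}
    - {"tx":0.2,"ty":-0.4,"tz":-0.7,"wx":0,"wy":0,"wz":0}
    - {"tx":0.2,"ty":-0.4,"tz":-0.7,"wx":0,"wy":0,"wz":0}
    - {"tx":0.2,"ty":-0.4,"tz":-0.7,"wx":0,"wy":0,"wz":0}
    - {"tx":0.2,"ty":-0.4,"tz":-0.7,"wx":0,"wy":0,"wz":0}
  hand: 60

```text
clock: 7.55
position: [0.5733, -0.0177, 0.2381]
tool_rot: [-0.095, 0.995, -0.001, 0.003]
contact_force: [-0.0, -0.4, -0.5]
grip_width: 0.701
grasp_force: 0.0
```

```bash
python3 - <<'E'
from h import *
c=camera_info("wrist");p,d=grab_frame("wrist");cv2.imwrite("pics/w3.png",p);np.savez("pics/w3.npz",p=p,d=d,E=c["extrinsics"])
s=get_state();print(s["position"],s["tool_rot"],s["joint_positions"])
sw=boxw([-.052,0,.072]);print("screw model",sw,proj([sw],c))
E
```

```text
[ 0.57249355 -0.01653863  0.23607762] [-9.56393296e-02  9.95415254e-01 -9.42397768e-05  1.25797052e-03] [-1.69305576e-01  2.99252317e-01  1.32645256e-01  1.40171183e+00
  4.77274116e-04 -3.60876604e-01]
screw model [0.54818552 0.13632414 0.072     ] [[412.64821716 187.89642796]]
```

View pics/w3.png

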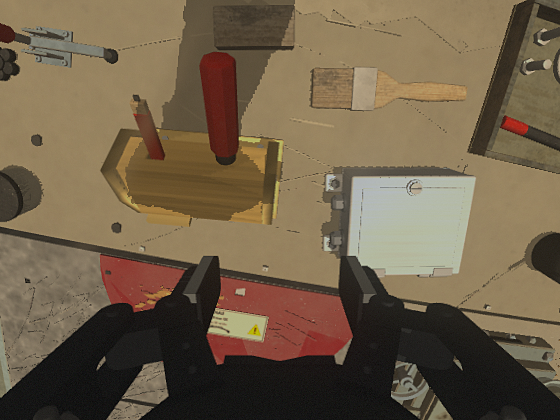

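The cover is shut, with the screw at (414,187) against a model prediction of (413,188). The handle runs from (218,57) to the collar at (227,161), and the block base corners are at about (282,140) and (123,128).

```bash
python3 - <<'E'
from h import *
from scipy.optimize import least_squares
z=np.load("pics/w3.npz");c=camera_info("wrist");c["extrinsics"]=z["E"];C=cloud(z["d"],c);p=z["p"].astype(int)
m=((p[...,2]>90)&(p[...,1]<70)&(C[...,2]>.08)).astype(np.uint8);k,lab,st,_=cv2.connectedComponentsWithStats(m);i=lab[100,220];M=lab==i
ys,xs=np.nonzero(M);print(st[i]);rows=np.arange(70,148,4);mid=np.array([[(xs[ys==r].min()+xs[ys==r].max())/2,r] for r in rows])
P=C[M]
def ax(q): return np.array([-.766*np.cos(q[2]),-.766*np.sin(q[2]),.643])
def tf(q,P): cc,s=np.cos(q[2]),np.sin(q[2]);P=np.asarray(P);return np.c_[q[0]+cc*P[:,0]-s*P[:,1],q[1]+s*P[:,0]+cc*P[:,1],P[:,2]]
def line(q):
    o=tf(q,[(-.01,.033,.1)])[0];uv=proj([o+.02*ax(q),o+.1*ax(q)],c);d=(uv[1]-uv[0])/np.linalg.norm(uv[1]-uv[0]);D=mid-uv[0];return D[:,0]*d[1]-D[:,1]*d[0]
def cyl(q):
    o=tf(q,[(-.01,.033,.1)])[0];D=P-o;return np.linalg.norm(D-np.outer(D@ax(q),ax(q)),axis=1)-.0142
f=lambda q:np.r_[line(q)*.001, cyl(q)/np.sqrt(len(P))*4]
for y0 in(.1,):
    r=least_squares(f,[.58,-.11,y0],loss="soft_l1",f_scale=.003);q=r.x
    print("block",q.round(4),"line",line(q).round(1)[[0,5,10,-1]],"cyl med",np.median(cyl(q)).round(4),np.abs(cyl(q)).mean().round(4))
o=tf(q,[(-.01,.033,.1)])[0];t=(P-o)@ax(q);print("mouth",o.round(4),"axis",ax(q).round(3),"t",np.percentile(t,[.5,99.5]).round(4))
print("base corners",proj(tf(q,[(-.065,.093,.01),(-.065,-.093,.01),(.065,.093,.01)]),c).round(0))
# free axis
mu=P.mean(0);v=np.linalg.svd(P-mu)[2][0];print("pca",v*-np.sign(v[0]))
print("pencil mouth model",proj(tf(q,[(-.01,-.04,.1)]),c).round(0), C[140,150],C[105,137])
E
```

```text
[ 199   52   34   86 1392]Traceback (most recent call last):
  File "<stdin>", line 5, in <module>
    return umr_minimum(a, axis, None, out, keepdims, initial, where)
ValueError: zero-size array to reduction operation minimum which has no identity
```

```bash
cat > fit.py <<'E'
from h import *
from scipy.optimize import least_squares
z=np.load("pics/w3.npz");c=camera_info("wrist");c["extrinsics"]=z["E"];C=cloud(z["d"],c);p=z["p"].astype(int)
m=((p[...,2]>60)&(p[...,1]<.5*p[...,2])&(C[...,2]>.085)).astype(np.uint8);m[:,250:]=0;m[:,:190]=0;m[165:]=0;k,lab,st,_=cv2.connectedComponentsWithStats(m);i=lab[100,220];M=lab==i
ys,xs=np.nonzero(M);print(st[i]);rows=np.arange(70,136,4);mid=np.array([[(xs[ys==r].min()+xs[ys==r].max())/2,r] for r in rows]);print(mid[[0,8,-1]])
P=C[cv2.erode(M.astype(np.uint8),np.ones((3,3)))>0]
def ax(q): return np.array([-.766*np.cos(q[2]),-.766*np.sin(q[2]),.643])
def tf(q,P): cc,s=np.cos(q[2]),np.sin(q[2]);P=np.asarray(P);return np.c_[q[0]+cc*P[:,0]-s*P[:,1],q[1]+s*P[:,0]+cc*P[:,1],P[:,2]]
def line(q):
    o=tf(q,[(-.01,.033,.1)])[0];uv=proj([o+.02*ax(q),o+.1*ax(q)],c);d=(uv[1]-uv[0])/np.linalg.norm(uv[1]-uv[0]);D=mid-uv[0];return D[:,0]*d[1]-D[:,1]*d[0]
def cyl(q):
    o=tf(q,[(-.01,.033,.1)])[0];D=P-o;return np.linalg.norm(D-np.outer(D@ax(q),ax(q)),axis=1)-.0142
f=lambda q:np.r_[line(q)*.001, cyl(q)/np.sqrt(len(P))*4]
r=least_squares(f,[.58,-.11,.1],loss="soft_l1",f_scale=.003);q=r.x
print("block",q.round(4),"line",line(q).round(1)[[0,5,10,-1]],"cyl med",np.median(cyl(q)).round(4),np.abs(cyl(q)).mean().round(4))
o=tf(q,[(-.01,.033,.1)])[0];t=(P-o)@ax(q);print("mouth",o.round(4),"axis",ax(q).round(3),"t",np.percentile(t,[.5,99.5]).round(4))
print("mouth px",proj([o,o+.107*ax(q)],c).round(0),"base corners",proj(tf(q,[(-.065,.093,.01),(-.065,-.093,.01),(.065,.093,.01)]),c).round(0))
mu=P.mean(0);v=np.linalg.svd(P-mu)[2][0];print("pca",v*-np.sign(v[0]))
print("pencil mouth model",proj(tf(q,[(-.01,-.04,.1)]),c).round(0), C[140,150],C[105,137])
E
python3 fit.py
```

```text
[ 200   52   38  105 3133]
[[217.   70. ]
 [220.  102. ]
 [222.5 134. ]]
block [ 0.5903 -0.1058  0.0776] line [-0.2 -0.3 -0.   0.1] cyl med -0.0008 0.0049
mouth [ 0.5777 -0.0736  0.1   ] axis [-0.764 -0.059  0.643] t [0.0381 0.1285]
mouth px [[227. 184.]
 [220. 100.]] base corners [[287. 133.]
 [145. 118.]
 [276. 226.]]
pca [-0.66378196 -0.01083494  0.74784765]
pencil mouth model [[159. 176.]] [ 0.54439626 -0.15234211  0.11671416] [ 0.51250464 -0.15612026  0.14196179]
```

```bash
cat >> fit.py <<'E'
print("-----")
cs=camera_info("scene");a=np.load("pics/scene0.npz");ct=camera_info("top")
obs=[("w",(-.01,.033,.1),(227,163)),("w",(-.01,-.04,.1),(157,159)),("w",(-.065,.093,.006),(283,140)),
("s",(-.065,.093,.006),(281,239.6)),("s",(-.065,-.093,.006),(331,281)),("s",(.065,-.093,.006),(359.5,259.3)),("s",(-.01,.033,.1),(302.5,223.2)),("t",(-.01,.033,.1),(304.5,209.5)),("t",(-.01,-.04,.1),(327,205.6))]
cam={"w":c,"s":cs,"t":ct}
def g(q): return np.concatenate([(proj(tf(q,[P]),cam[n])[0]-uv) for n,P,uv in obs])
r=least_squares(g,[.58,-.11,.1],loss="soft_l1",f_scale=2);q=r.x
print("block",q.round(4));
for (n,P,uv),e in zip(obs,g(q).reshape(-1,2)):print(n,P,e.round(1))
o=tf(q,[(-.01,.033,.1)])[0];print("mouth",o.round(4),ax(q).round(4));e=o+.107*ax(q)
for n in cam:print(n,"end",proj([o+.012*ax(q),e],cam[n]).round(0))
t=(P-o)@ax(q) if False else (C[M]-o)@ax(q);D=C[M]-o;rr=np.linalg.norm(D-np.outer(t,ax(q)),axis=1)
for lo in np.arange(0,.12,.02):
    k=(t>lo)&(t<lo+.02);print(lo.round(2),k.sum(),np.median(rr[k]) if k.any() else 0)
E
python3 fit.py
```

```text
[ 200   52   38  105 3133]
[[217.   70. ]
 [220.  102. ]
 [222.5 134. ]]
block [ 0.5903 -0.1058  0.0776] line [-0.2 -0.3 -0.   0.1] cyl med -0.0008 0.0049
mouth [ 0.5777 -0.0736  0.1   ] axis [-0.764 -0.059  0.643] t [0.0381 0.1285]
mouth px [[227. 184.]
 [220. 100.]] base corners [[287. 133.]
 [145. 118.]
 [276. 226.]]
pca [-0.66378196 -0.01083494  0.74784765]
pencil mouth model [[159. 176.]] [ 0.54439626 -0.15234211  0.11671416] [ 0.51250464 -0.15612026  0.14196179]
-----
block [ 0.5735 -0.1101  0.0968]
w (-0.01, 0.033, 0.1) [-1.8  4. ]
w (-0.01, -0.04, 0.1) [-0.8  1.9]
w (-0.065, 0.093, 0.006) [  2.7 -22.3]
s (-0.065, 0.093, 0.006) [-9.7  5.4]
s (-0.065, -0.093, 0.006) [-10.    7.1]
s (0.065, -0.093, 0.006) [-1.3  2. ]
s (-0.01, 0.033, 0.1) [ 0.7 -2.2]
t (-0.01, 0.033, 0.1) [-0.8 -1.9]
t (-0.01, -0.04, 0.1) [-0.6 -0.7]
mouth [ 0.5604 -0.0782  0.1   ] [-0.7624 -0.074   0.643 ]
w end [[224. 159.]
 [215.  75.]]
s end [[300. 220.]
 [277. 214.]]
t end [[304. 210.]
 [308. 231.]]
0.0 0 0
0.02 374 0.007472348131628276
0.04 483 0.007059213849630474
0.06 588 0.006623354111927121
0.08 702 0.006630554514765791
0.1 971 0.009533333734511724
```

```bash
cat > tri.py <<'E'
from h import *
from scipy.optimize import least_squares
z=np.load("pics/w3.npz");c=camera_info("wrist");c["extrinsics"]=z["E"];cs=camera_info("scene");ct=camera_info("top");C=cloud(z["d"],c)
def tri(o):
    r=least_squares(lambda X:np.concatenate([proj([X],cc)[0]-uv for cc,uv in o]),[.5,-.08,.13]);return r.x,r.fun.round(1)
for o in([(cs,(302,223)),(ct,(304.6,210.6)),(c,(226,157))],[(cs,(273,220)),(ct,(308.6,234.5)),(c,(216.5,60))],[(cs,(302,223)),(c,(226,157))],[(cs,(273,220)),(c,(216.5,60))],[(cs,(302,223)),(ct,(304.6,210.6))],[(cs,(273,220)),(ct,(308.6,234.5))]):print(*tri(o))
for n,cc,pts in(("w",c,[(218,70),(220,100),(223,130),(225,150)]),):
    for u,v in pts:print(C[v,u].round(4))
a=np.load("pics/scene0.npz");A=cloud(a["d"],cs);b=np.load("pics/top0.npz");B=cloud(b["d"],ct)
for u in range(272,304,5):print("s",u,A[round(220+(u-273)*.1),u].round(4))
for v in range(212,237,4):print("t",v,B[v,round(304.6+(v-210.6)*.167)].round(4))
# bias check on the bench/box plane
print("bench w",[C[v,u,2].round(4) for u,v in[(60,90),(300,60),(500,250),(330,140)]],"cover w",C[220,400].round(4),"s bench",[A[v,u,2].round(4) for u,v in[(220,250),(250,270),(380,300)]],"t",[B[v,u,2].round(4) for u,v in[(150,240),(270,230),(360,260)]])
E
python3 tri.py
```

```text
[ 0.55084198 -0.07966231  0.09788189] [-1.6  0.5 -0.4  0.  -0.5  0.6]
[ 0.46677999 -0.08835554  0.15972212] [ 0.1 -0.2  0.3  0.9  0.   0.2]
[ 0.55083515 -0.07953604  0.09789422] [-1.6  0.4 -0.4  0.6]
[ 0.46659244 -0.08845554  0.15934738] [ 0.1 -0.   0.  -0. ]
[ 0.5524364  -0.08191921  0.09997548] [-0.5  0.1  0.3 -0.6]
[ 0.46835048 -0.08703472  0.15756423] [ 0.4 -0.1 -0.2  0.5]
[ 0.4749 -0.0837  0.1715]
[ 0.4958 -0.0822  0.1554]
[ 0.5205 -0.0794  0.1376]
[ 0.5396 -0.0772  0.1239]
s 272 [ 0.4633 -0.0892  0.1616]
s 277 [ 0.4698 -0.0997  0.166 ]
s 282 [ 0.484  -0.0984  0.1546]
s 287 [ 0.4971 -0.0993  0.1485]
s 292 [ 0.5129 -0.0969  0.1354]
s 297 [ 0.5282 -0.0958  0.1266]
s 302 [ 0.5446 -0.0939  0.1133]
t 212 [ 0.5439 -0.081   0.1183]
t 216 [ 0.5303 -0.0833  0.126 ]
t 220 [ 0.5158 -0.0819  0.144 ]
t 224 [ 0.5026 -0.0841  0.1521]
t 228 [ 0.489  -0.086   0.1653]
t 232 [ 0.4759 -0.085   0.177 ]
t 236 [ 0.4653 -0.089   0.1557]
bench w [np.float64(-0.0017), np.float64(-0.0008), np.float64(-0.002), np.float64(-0.0017)] cover w [0.5903 0.1356 0.0677] s bench [np.float64(-0.0007), np.float64(0.0227), np.float64(-0.0033)] t [np.float64(0.0194), np.float64(0.0046), np.float64(-0.0019)]
```

```bash
cat >> h.py <<'E'
AX=np.array([-.7624,-.074,.643]);AX/=np.linalg.norm(AX);E1=np.array([.467,-.086,.161])
RG=rot(-AX,[-.097,.995,0])
def tcp_for(gc): return gc-.066*AX
E
python3 -c "
from h import *
G=tcp_for(E1-.035*AX);print(G);go(G+.12*AX,RG)"
```

```text
[ 0.54399552 -0.07852667  0.0960628 ]
t [ 0.438 -0.156  0.209] w [ 0.026 -0.553  0.056] rows 7.0
```

Request:
send_rows:
  series:
    - {"tx":0.438,"ty":-0.156,"tz":0.0,"wx":0.026,"wy":-0.553,"wz":0.056}
    - {"tx":0.438,"ty":-0.156,"tz":0.0,"wx":0.026,"wy":-0.553,"wz":0.056}
    - {"tx":0.438,"ty":-0.156,"tz":0.0,"wx":0.026,"wy":-0.553,"wz":0.056}
    - {"tx":0.438,"ty":-0.156,"tz":0.05,"wx":0.026,"wy":-0.553,"wz":0.056}
    - {"tx":0.438,"ty":-0.156,"tz":0.1,"wx":0.026,"wy":-0.553,"wz":0.056}
    - {"tx":0.438,"ty":-0.156,"tz":0.15,"wx":0.026,"wy":-0.553,"wz":0.056}
    - {"tx":0.438,"ty":-0.156,"tz":0.209,"wx":0.026,"wy":-0.553,"wz":0.056}
    - {"tx":0.438,"ty":-0.156,"tz":0.209,"wx":0.026,"wy":-0.553,"wz":0.056}
    - {"tx":0.438,"ty":-0.156,"tz":0.209,"wx":0.026,"wy":-0.553,"wz":0.056}
    - {"tx":0.438,"ty":-0.156,"tz":0.209,"wx":0.026,"wy":-0.553,"wz":0.056}
  hand: 60

```text
clock: 8.43
position: [0.452, -0.0927, 0.1827]
tool_rot: [-0.046, 0.909, 0.025, 0.414]
contact_force: [-0.2, 1.4, -1.2]
grip_width: 0.697
grasp_force: 0.0
```

```bash
python3 - <<'E'
from h import *
G=tcp_for(E1-.035*AX);go(G+.12*AX,RG);go(G,RG);s=get_state();print(s["joint_positions"].round(2),s["grip_width"])
c=camera_info("wrist");p,d=grab_frame("wrist");cv2.imwrite("pics/w4.png",p);np.savez("pics/w4.npz",p=p,d=d,E=c["extrinsics"],pos=s["position"],rot=s["tool_rot"])
print(proj([E1,E1-.05*AX,E1-.1*AX],c).round(0))
C=cloud(d,c);L=R.from_quat(s["tool_rot"]).inv().apply((C.reshape(-1,3)-s["position"])).reshape(C.shape)
for u in(190,200,210,340,350,360,370):
    col=L[:,u];k=(abs(col[:,0])<.02)&(abs(abs(col[:,1])-.03)<.02);print(u,col[k][:,2].max() if k.any() else None)
E
```

```text
t [0.022 0.017 0.023] w [ 0.007 -0.01  -0.001] rows 0.3
t [0.015 0.013 0.423] w [ 0.007 -0.01  -0.001] rows 3.0
[-0.9  -0.46 -1.03  0.46  0.7  -0.8 ] 0.6971337904430744
[[286. 217.]
 [284. 200.]
 [283. 188.]]
190 -0.052013256196176305
200 -0.05389041022498211
210 -0.04873154563156747
340 -0.04476669841243624
350 -0.04793142508728213
360 -0.05754406154540882
370 -0.053534637284018326
```

View pics/w4.png

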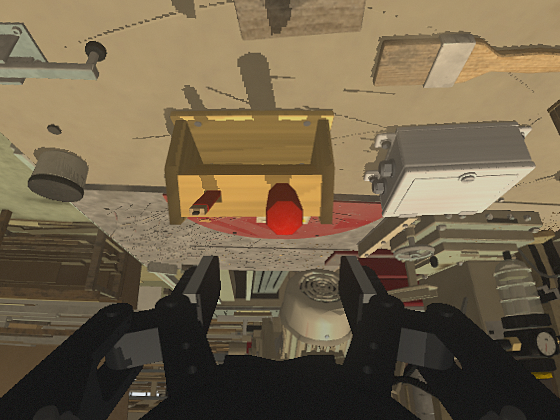

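The wrist view shows the handle's end cap at (284,217), predicted (286,217), with the fingers either side. The arm is at its inner limit (j3), so I'll grip with the tool 25° steeper than the shaft.

```bash
cat >> h.py <<'E'
E1=np.array([.467,-.088,.161]);hh=np.array([.9953,.0966,0])
def zt(a): return np.sin(a)*hh-np.array([0,0,np.cos(a)])
ZG=zt(np.radians(25));RG=rot(ZG,[-.097,.995,0]);G=E1-.035*AX+.063*ZG
E
python3 -c "
from h import *
print(G);go(G-.1*ZG,RG)"
```

```text
[ 0.52018143 -0.08283826  0.08139962]
t [-0.031  0.007  0.089] w [0.008 0.267 0.001] rows 3.4
```

Request:
send_rows:
  series:
    - {"tx":-0.1,"ty":0,"tz":0.0,"wx":0,"wy":0.1,"wz":0}
    - {"tx":-0.1,"ty":0.007,"tz":0.0,"wx":0.008,"wy":0.2,"wz":0}
    - {"tx":-0.06,"ty":0.007,"tz":0.05,"wx":0.008,"wy":0.267,"wz":0}
    - {"tx":-0.031,"ty":0.007,"tz":0.089,"wx":0.008,"wy":0.267,"wz":0}
    - {"tx":-0.031,"ty":0.007,"tz":0.089,"wx":0.008,"wy":0.267,"wz":0}
    - {"tx":-0.031,"ty":0.007,"tz":0.089,"wx":0.008,"wy":0.267,"wz":0}
    - {"tx":-0.031,"ty":0.007,"tz":0.089,"wx":0.008,"wy":0.267,"wz":0}

```text
clock: 9.07
position: [0.4767, -0.0856, 0.1707]
tool_rot: [-0.049, 0.975, 0.01, 0.216]
contact_force: [-0.5, 0.2, -1.1]
grip_width: 0.701
grasp_force: 0.0
```

```bash
python3 - <<'E'
from h import *
go(G-.1*ZG,RG);go(G,RG);s=get_state();print(s["joint_positions"].round(2))
c=camera_info("wrist");p,d=grab_frame("wrist");C=cloud(d,c)
m=((p[...,2]>90)&(p[...,1]<.45*p[...,2])&(p[...,0]<.45*p[...,2])).astype(np.uint8);k,lab,st,cen=cv2.connectedComponentsWithStats(m)
for i in np.argsort(-st[1:,4])[:3]+1: print(st[i],cen[i].round(0),np.median(C[lab==i],0).round(4))
print(proj([E1,E1-.05*AX,E1-.09*AX],c).round(0))
E
```

```text
t [-0.006 -0.005 -0.002] w [ 0.001 -0.001  0.002] rows 0.1
t [-0.006 -0.005  0.331] w [ 0.001 -0.001  0.002] rows 2.4
[-0.52 -0.2  -0.66  0.75  0.25 -0.58]
[ 258  200   41   50 1592] [278. 223.] [ 0.4677 -0.0871  0.1623]
[237 302  63  31 604] [273. 320.] [ 0.8717 -0.0509  0.0118]
[213 312  42  23 211] [231. 322.] [ 0.8899 -0.1376  0.012 ]
[[277. 218.]
 [278. 225.]
 [278. 229.]]
```

Request:
send_rows:
  series:
    - {"tx":-0.006,"ty":-0.005,"tz":0.07,"wx":0,"wy":0,"wz":0}
    - {"tx":-0.006,"ty":-0.005,"tz":0.14,"wx":0,"wy":0,"wz":0}
    - {"tx":-0.006,"ty":-0.005,"tz":0.2,"wx":0,"wy":0,"wz":0}
    - {"tx":-0.006,"ty":-0.005,"tz":0.26,"wx":0,"wy":0,"wz":0}
    - {"tx":-0.006,"ty":-0.005,"tz":0.3,"wx":0,"wy":0,"wz":0}
    - {"tx":-0.006,"ty":-0.005,"tz":0.33,"wx":0,"wy":0,"wz":0}
    - {"tx":-0.006,"ty":-0.005,"tz":0.33,"wx":0,"wy":0,"wz":0}

```text
clock: 9.7
position: [0.5201, -0.085, 0.0825]
tool_rot: [-0.048, 0.975, 0.009, 0.216]
contact_force: [-0.4, 0.6, 0.5]
grip_width: 0.704
grasp_force: 0.0
```

Request:
send_rows:
  series:
    - {"tx":0,"ty":0,"tz":0,"wx":0,"wy":0,"wz":0}
    - {"tx":0,"ty":0,"tz":0,"wx":0,"wy":0,"wz":0}
    - {"tx":0,"ty":0,"tz":0,"wx":0,"wy":0,"wz":0}
    - {"tx":0,"ty":0,"tz":0,"wx":0,"wy":0,"wz":0}
    - {"tx":0,"ty":0,"tz":0,"wx":0,"wy":0,"wz":0}
    - {"tx":0,"ty":0,"tz":0,"wx":0,"wy":0,"wz":0}
    - {"tx":0,"ty":0,"tz":0,"wx":0,"wy":0,"wz":0}
    - {"tx":0,"ty":0,"tz":0,"wx":0,"wy":0,"wz":0}
  hand: 10
  grip_force: 60

```text
clock: 10.37
position: [0.5218, -0.0847, 0.0854]
tool_rot: [-0.049, 0.975, 0.009, 0.218]
contact_force: [-4.9, 3.1, 4.7]
grip_width: 0.328
grasp_force: 58.3
```

```bash
python3 - <<'E'
from h import *
s=get_state();print(s);c=camera_info("wrist");p,d=grab_frame("wrist");cv2.imwrite("pics/w5.png",p)
go(s["position"]+.14*AX)
E
```

```text
{'clock': 10.3667, 'joint_positions': array([-0.46015827, -0.02699239, -0.74917631,  0.46748514,  0.22551059,
       -0.51649772]), 'dq': array([-6.29381531e-05, -7.55883770e-04, -1.06242066e-03,  9.38071252e-04,
       -1.20123535e-03,  4.22917490e-04]), 'tau': array([ -1.17056966, -24.95362222,  29.30429578,  -4.9163577 ,
        -0.06139702,   0.09815186]), 'position': array([ 0.52180564, -0.08474147,  0.0854081 ]), 'tool_rot': array([-0.04878407,  0.97467508,  0.00926817,  0.2180429 ]), 'contact_force': array([-4.88795695,  3.05168456,  4.70542886]), 'ft_torque': array([0.59592646, 0.7260749 , 0.40153358]), 'grasp_force': 58.27118754386902, 'grip_width': 0.3282293785756886}
t [ 0.196 -0.    -0.424] w [0. 0. 0.] rows 3.4
```

View pics/w5.png

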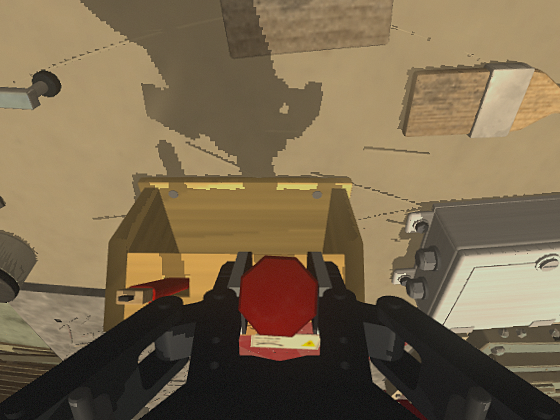

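The wrist view shows the handle's end (278,297) held squarely between the pads. I'll draw it along the hole axis.

Request:
send_rows:
  series:
    - {"tx":0.01,"ty":0,"tz":-0.021,"wx":0,"wy":0,"wz":0}
    - {"tx":0.02,"ty":0,"tz":-0.042,"wx":0,"wy":0,"wz":0}
    - {"tx":0.03,"ty":0,"tz":-0.064,"wx":0,"wy":0,"wz":0}
    - {"tx":0.04,"ty":0,"tz":-0.085,"wx":0,"wy":0,"wz":0}
    - {"tx":0.05,"ty":0,"tz":-0.107,"wx":0,"wy":0,"wz":0}
    - {"tx":0.06,"ty":0,"tz":-0.129,"wx":0,"wy":0,"wz":0}
    - {"tx":0.07,"ty":0,"tz":-0.151,"wx":0,"wy":0,"wz":0}
    - {"tx":0.08,"ty":0,"tz":-0.173,"wx":0,"wy":0,"wz":0}
    - {"tx":0.09,"ty":0,"tz":-0.195,"wx":0,"wy":0,"wz":0}
    - {"tx":0.098,"ty":0,"tz":-0.212,"wx":0,"wy":0,"wz":0}

```text
clock: 11.25
position: [0.468, -0.0907, 0.13]
tool_rot: [-0.048, 0.975, 0.009, 0.218]
contact_force: [-0.2, -0.5, -2.0]
grip_width: 0.324
grasp_force: 58.7
```

```bash
python3 - <<'E'
from h import *
s=get_state();print(s["joint_positions"].round(3),s["grip_width"],s["grasp_force"])
P0=np.array([.5218,-.0847,.0854]);D=s["position"]-P0;print("along",D@AX,"off",(D-AX*(D@AX)).round(4))
E
```

```text
[-0.546 -0.18  -0.752  0.637  0.255 -0.598] 0.3237960001009048 58.72837007045746
along 0.07011584011185523 off [-0.0003 -0.0008 -0.0005]
```

Request:
send_rows:
  series:
    - {"tx":0.014,"ty":0,"tz":-0.03,"wx":0,"wy":0,"wz":0}
    - {"tx":0.028,"ty":0,"tz":-0.06,"wx":0,"wy":0,"wz":0}
    - {"tx":0.042,"ty":0,"tz":-0.09,"wx":0,"wy":0,"wz":0}
    - {"tx":0.056,"ty":0,"tz":-0.12,"wx":0,"wy":0,"wz":0}
    - {"tx":0.07,"ty":0,"tz":-0.151,"wx":0,"wy":0,"wz":0}
    - {"tx":0.084,"ty":0,"tz":-0.181,"wx":0,"wy":0,"wz":0}
    - {"tx":0.098,"ty":0,"tz":-0.212,"wx":0,"wy":0,"wz":0}
    - {"tx":0.098,"ty":0,"tz":-0.212,"wx":0,"wy":0,"wz":0}

```text
clock: 11.92
position: [0.4151, -0.0962, 0.1761]
tool_rot: [-0.048, 0.975, 0.008, 0.218]
contact_force: [0.7, -1.1, -0.7]
grip_width: 0.327
grasp_force: 58.9
```

```bash
python3 - <<'E'
from h import *
s=get_state();print(s["joint_positions"].round(3),s["grip_width"],s["grasp_force"])
P0=np.array([.5218,-.0847,.0854]);D=s["position"]-P0;print("along",D@AX,"off",(D-AX*(D@AX)).round(4))
# screwdriver pose in world now: handle end & tip estimate
e=E1+AX*(D@AX);tip=e-.226*AX;print("end",e,"tip",tip)
c=camera_info("scene");p,d=grab_frame("scene");np.savez("pics/s5.npz",p=p,d=d);print(proj([e,tip],c).round(0))
C=cloud(d,c)
# blade points: near predicted axis
X=C.reshape(-1,3);Dx=X-e;t=-(Dx@AX);r=np.linalg.norm(Dx+np.outer(t,AX),axis=1);k=(r<.02)&(t>-.02)&(t<.25)
for lo in np.arange(-.02,.25,.02):
    q=k&(t>=lo)&(t<lo+.02);print(lo.round(2),q.sum(),(X[q].mean(0)-(e-AX*t[q].mean())).round(4) if q.any() else "")
E
```

```text
[-0.659 -0.321 -0.725  0.833  0.293 -0.708] 0.32652505926317227 58.853209018707275
along 0.14050184870419236 off [ 0.0004 -0.0011  0.0004]
end [ 0.35989096 -0.09839621  0.25133461] tip [ 0.53217797 -0.0816737   0.1060296 ]
[[230. 209.]
 [295. 224.]]
-0.02 39 [ 0.0008 -0.0039  0.0005]
0.0 58 [-0.0016 -0.0104 -0.0031]
0.02 9 [-0.0039 -0.0125 -0.006 ]
0.04 6 [ 0.0089 -0.0137  0.009 ]
0.06 50 [ 0.0073 -0.0121  0.0073]
0.08 41 [ 0.0062 -0.013   0.0059]
0.1 19 [ 0.0075 -0.0093  0.0078]
0.12 18 [ 0.0068 -0.0043  0.0076]
0.14 16 [ 0.0077 -0.0039  0.0086]
0.16 14 [ 0.0084 -0.0035  0.0095]
0.18 13 [ 0.009  -0.003   0.0103]
0.2 14 [ 0.0095 -0.0028  0.011 ]
0.22 3 [ 0.0103 -0.0037  0.0118]
0.24 124 [ 0.0011 -0.0005  0.0013]
```

```bash
python3 - <<'E'
from h import *
s=get_state();up=s["position"]+[0,0,.13];go(up)
h2=np.array([np.cos(.2),np.sin(.2),0]);z=np.sin(np.radians(-25))*h2-[0,0,np.cos(np.radians(25))]
r2=rot(z,[-np.sin(.2),np.cos(.2),0])
s2=dict(s,position=up);go([.50,.0,.31],r2,s2)
E
```

```text
t [-0.185 -0.002 -0.392] w [0. 0. 0.] rows 3.1
t [-0.288  0.292  0.118] w [-0.004  0.558 -0.067] rows 7.1
```

Request:
send_rows:
  series:
    - {"tx":-0.04,"ty":0,"tz":-0.08,"wx":0,"wy":0,"wz":0}
    - {"tx":-0.08,"ty":0,"tz":-0.17,"wx":0,"wy":0,"wz":0}
    - {"tx":-0.13,"ty":0,"tz":-0.27,"wx":0,"wy":0,"wz":0}
    - {"tx":-0.185,"ty":0,"tz":-0.392,"wx":0,"wy":0,"wz":0}
    - {"tx":-0.185,"ty":0,"tz":-0.392,"wx":0,"wy":0,"wz":0}
    - {"tx":-0.185,"ty":0,"tz":-0.392,"wx":0,"wy":0,"wz":0}

```text
clock: 12.47
position: [0.4172, -0.0962, 0.3071]
tool_rot: [-0.049, 0.974, 0.007, 0.22]
contact_force: [0.5, -0.7, -2.4]
grip_width: 0.327
grasp_force: 59.2
```

Request:
send_rows:
  series:
    - {"tx":-0.05,"ty":0.04,"tz":0.02,"wx":0,"wy":0.07,"wz":-0.01}
    - {"tx":-0.1,"ty":0.08,"tz":0.04,"wx":0,"wy":0.14,"wz":-0.02}
    - {"tx":-0.13,"ty":0.12,"tz":0.06,"wx":0,"wy":0.21,"wz":-0.03}
    - {"tx":-0.17,"ty":0.16,"tz":0.07,"wx":0,"wy":0.28,"wz":-0.04}
    - {"tx":-0.2,"ty":0.2,"tz":0.09,"wx":0,"wy":0.35,"wz":-0.05}
    - {"tx":-0.24,"ty":0.23,"tz":0.1,"wx":0,"wy":0.42,"wz":-0.06}
    - {"tx":-0.27,"ty":0.26,"tz":0.11,"wx":0,"wy":0.49,"wz":-0.067}
    - {"tx":-0.288,"ty":0.29,"tz":0.118,"wx":0,"wy":0.558,"wz":-0.067}
    - {"tx":-0.288,"ty":0.29,"tz":0.118,"wx":0,"wy":0.558,"wz":-0.067}
    - {"tx":-0.288,"ty":0.29,"tz":0.118,"wx":0,"wy":0.558,"wz":-0.067}
    - {"tx":-0.288,"ty":0.29,"tz":0.118,"wx":0,"wy":0.558,"wz":-0.067}

```text
clock: 13.38
position: [0.4999, 0.0008, 0.3065]
tool_rot: [-0.098, 0.971, -0.023, -0.218]
contact_force: [-0.8, -0.8, 0.3]
grip_width: 0.329
grasp_force: 59.1
```

```bash
cat > meas.py <<'E'
from h import *
from scipy.optimize import least_squares
s=get_state();r=R.from_quat(s["tool_rot"]);z=r.apply([0,0,1]);gc=s["position"]-.063*z
print(s["position"].round(4),"z",z.round(3),s["joint_positions"].round(2),"grip",s["grip_width"],s["contact_force"].round(1))
for n in("scene","top","wrist"):
    c=camera_info(n);p,d=grab_frame(n);C=cloud(d,c);np.savez(f"pics/m_{n}.npz",p=p,d=d,E=c["extrinsics"])
    X=C.reshape(-1,3)
    k=(np.hypot(*(X-gc)[:,:2].T)<.07)&(X[:,2]<gc[2]+.07)&(X[:,2]>gc[2]-.22);
    print(n,k.sum(),"gc px",proj([gc,gc-[0,0,.19]],c).round(0).tolist())
    for lo in np.arange(gc[2]-.22,gc[2]+.06,.02):
        q=k&(X[:,2]>=lo)&(X[:,2]<lo+.02)
        if q.any():print("  %.3f"%(lo-gc[2]),q.sum(),(np.median(X[q],0)-gc).round(4))
E
python3 meas.py
```

```text
[0.4999 0.0008 0.3065] z [-0.419 -0.088 -0.904] [-0.08  0.59  0.65  2.05 -0.12 -0.25] grip 0.3294479069603956 [-0.8 -0.8  0.3]
scene 1982 gc px [[270.0, 113.0], [272.0, 185.0]]
  -0.200 9 [ 0.008   0.001  -0.1864]
  -0.180 19 [ 0.0064 -0.0005 -0.1693]
  -0.160 15 [ 0.005   0.0003 -0.1474]
  -0.140 21 [ 0.0039 -0.0007 -0.1306]
  -0.120 18 [ 0.004  -0.0017 -0.1111]
  -0.100 21 [ 0.002  -0.0013 -0.0897]
  -0.080 44 [-0.0015 -0.0076 -0.0675]
  -0.060 93 [-0.0051 -0.011  -0.0488]
  -0.040 84 [-0.0071 -0.01   -0.0323]
  -0.020 198 [-0.0105 -0.0118 -0.0084]
  -0.000 220 [-0.0051 -0.0155  0.01  ]
  0.020 510 [ 0.0063 -0.012   0.0316]
  0.040 464 [ 0.0145 -0.0137  0.0504]
  0.060 266 [ 0.0187 -0.0135  0.0648]
top 98 gc px [[277.0, 208.0], [277.0, 216.0]]
  0.020 35 [ 0.0118 -0.0365  0.0334]
  0.040 39 [ 0.0188 -0.0434  0.05  ]
  0.060 24 [ 0.0287 -0.0471  0.0647]
wrist 43811 gc px [[280.0, 296.0], [280.0, 272.0]]
  -0.020 497 [-0.0161  0.0101 -0.0041]
  -0.000 1469 [-0.009   0.0114  0.0106]
  0.020 12795 [ 0.0023 -0.0016  0.0357]
  0.040 15496 [0.0083 0.0008 0.0519]
  0.060 13554 [0.0115 0.0036 0.0657]
```

```bash
cat > blade.py <<'E'
from h import *
from scipy.optimize import least_squares
s=get_state();r=R.from_quat(s["tool_rot"]);z=r.apply([0,0,1]);gc=s["position"]-.063*z
B=[]
for i in range(4):
    c=camera_info("scene");p,d=grab_frame("scene");X=cloud(d,c).reshape(-1,3)-gc
    k=(np.hypot(X[:,0]-.004,X[:,1])<.015)&(X[:,2]<-.085)&(X[:,2]>-.205);B.append(X[k])
B=np.concatenate(B);view=-(c["extrinsics"][:3,2]);view[2]=0;B=B-.0032*view/np.linalg.norm(view)   # surface -> axis
f=lambda q:np.r_[q[0]+q[1]*(B[:,2]+.15)-B[:,0],q[2]+q[3]*(B[:,2]+.15)-B[:,1]]
q=least_squares(f,[0,0,0,0],loss="soft_l1",f_scale=.002).x
print(len(B),"dx/dz,dy/dz deg",np.degrees(q[[1,3]]).round(2),"rms",f(q).std().round(4),"zmin",np.percentile(B[:,2],[0,.5,2,5]).round(4))
u=np.array([-q[1],-q[3],-1]);u/=np.linalg.norm(u)   # blade direction
T=np.array([q[0]-.041*q[1],q[2]-.041*q[3],-.191]);print("axis at gc height",(q[0]+.15*q[1]).round(4),(q[2]+.15*q[3]).round(4),"tip-gc",T.round(4),"tip",(gc+T).round(4))
print("scene px tip",proj([gc+T],c).round(1))
np.savez("blade.npz",u=r.inv().apply(u),T=r.inv().apply(gc+T-s["position"]))
E
python3 blade.py
```

```text
392 dx/dz,dy/dz deg [-3.66 -1.37] rms 0.0017 zmin [-0.1922 -0.1898 -0.1874 -0.1814]
axis at gc height -0.0005 -0.0011 tip-gc [ 0.0117  0.0034 -0.191 ] tip [0.5361 0.0094 0.1785]
scene px tip [[274.5 181.1]]
```

```bash
cat > aim.py <<'E'
from h import *
import sys
b=np.load("blade.npz");s=get_state();r=R.from_quat(s["tool_rot"]);u=r.apply(b["u"]);v=np.cross(u,[0,0,-1]);n=np.linalg.norm(v)
rn=R.from_rotvec(v/n*np.arcsin(n))*r
tip=np.array([float(x) for x in sys.argv[1:4]]);print("tip now",(s["position"]+r.apply(b["T"])).round(4),"tilt",np.degrees(n).round(2));go(tip-rn.apply(b["T"]),rn)
E
python3 aim.py .548 .137 .12
```

```text
tip now [0.5364 0.0094 0.1782] tilt 3.87
t [-0.216  0.415  0.103] w [0.006 0.042 0.003] rows 3.4
```

Request:
send_rows:
  series:
    - {"tx":-0.04,"ty":0.08,"tz":0.02,"wx":0.006,"wy":0.042,"wz":0}
    - {"tx":-0.08,"ty":0.16,"tz":0.04,"wx":0.006,"wy":0.042,"wz":0}
    - {"tx":-0.12,"ty":0.24,"tz":0.06,"wx":0.006,"wy":0.042,"wz":0}
    - {"tx":-0.16,"ty":0.32,"tz":0.08,"wx":0.006,"wy":0.042,"wz":0}
    - {"tx":-0.2,"ty":0.38,"tz":0.095,"wx":0.006,"wy":0.042,"wz":0}
    - {"tx":-0.216,"ty":0.415,"tz":0.103,"wx":0.006,"wy":0.042,"wz":0.003}
    - {"tx":-0.216,"ty":0.415,"tz":0.103,"wx":0.006,"wy":0.042,"wz":0.003}
    - {"tx":-0.216,"ty":0.415,"tz":0.103,"wx":0.006,"wy":0.042,"wz":0.003}
    - {"tx":-0.216,"ty":0.415,"tz":0.103,"wx":0.006,"wy":0.042,"wz":0.003}

```text
clock: 14.48
position: [0.5196, 0.1304, 0.2542]
tool_rot: [-0.095, 0.964, -0.032, -0.247]
contact_force: [-0.6, -0.3, -0.7]
grip_width: 0.328
grasp_force: 59.0
```

```bash
python3 blade.py; python3 aim.py .548 .137 .092; python3 - <<'E'
from h import *
# cover shut check and screw height, from the scene camera
p,d=grab_frame("scene");c=camera_info("scene");C=cloud(d,c);cv2.imwrite("pics/s6.png",p)
ci,si=np.cos(-QB[2]),np.sin(-QB[2]);D=C-[QB[0],QB[1],0];L=np.stack([ci*D[...,0]-si*D[...,1],si*D[...,0]+ci*D[...,1],D[...,2]],-1)
for x in(-.055,-.03,0,.03,.055):
    m=(abs(L[...,0]-x)<.008)&(abs(L[...,1])>.02)&(abs(L[...,1])<.065)&(L[...,2]>.05)&(L[...,2]<.09);print(x,m.sum(),np.median(L[m][:,2]).round(4))
# screw: points standing proud
m=(np.hypot(L[...,0]+.052,L[...,1])<.02)&(L[...,2]>.069)&(L[...,2]<.085);print("proud",m.sum(),np.median(L[m],0).round(4))
# same from w3
z=np.load("pics/w3.npz");c=camera_info("wrist");c["extrinsics"]=z["E"];C=cloud(z["d"],c);D=C-[QB[0],QB[1],0];L=np.stack([ci*D[...,0]-si*D[...,1],si*D[...,0]+ci*D[...,1],D[...,2]],-1)
k=(np.hypot(L[...,0]+.052,L[...,1])<.025);pl=np.median(L[k][:,2]);m=k&(L[...,2]>pl+.0025);print("w3 plane",pl.round(4),m.sum(),np.median(L[m],0).round(4) if m.any() else "")
E
```

```text
320 dx/dz,dy/dz deg [ 0.44 -0.09] rms 0.0019 zmin [-0.1917 -0.1913 -0.1893 -0.1842]
axis at gc height 0.0004 -0.0012 tip-gc [-0.0011 -0.0009 -0.191 ] tip [0.5482 0.1364 0.1184]
scene px tip [[252.9 174.7]]
tip now [0.5483 0.1364 0.1179] tilt 0.48
t [-0.038  0.005  0.078] w [ 0.002 -0.005  0.001] rows 0.6
-0.055 158 0.0656
-0.03 112 0.0673
0 95 0.0674
0.03 102 0.0675
0.055 96 0.0672
proud 24 [-0.0502 -0.0006  0.0704]
w3 plane 0.0667 147 [-0.052   0.0028  0.0714]
```

Request:
send_rows:
  series:
    - {"tx":-0.01,"ty":0.005,"tz":0.02,"wx":0.002,"wy":-0.005,"wz":0}
    - {"tx":-0.02,"ty":0.005,"tz":0.04,"wx":0.002,"wy":-0.005,"wz":0}
    - {"tx":-0.03,"ty":0.005,"tz":0.06,"wx":0.002,"wy":-0.005,"wz":0}
    - {"tx":-0.038,"ty":0.005,"tz":0.078,"wx":0.002,"wy":-0.005,"wz":0}
    - {"tx":-0.038,"ty":0.005,"tz":0.078,"wx":0.002,"wy":-0.005,"wz":0}
    - {"tx":-0.038,"ty":0.005,"tz":0.078,"wx":0.002,"wy":-0.005,"wz":0}
    - {"tx":-0.038,"ty":0.005,"tz":0.078,"wx":0.002,"wy":-0.005,"wz":0}
    - {"tx":-0.038,"ty":0.005,"tz":0.078,"wx":0.002,"wy":-0.005,"wz":0}

```text
clock: 15.4
position: [0.5182, 0.1324, 0.2272]
tool_rot: [-0.096, 0.965, -0.033, -0.244]
contact_force: [0.0, 0.2, -1.2]
grip_width: 0.324
grasp_force: 59.1
```

```bash
python3 blade.py; python3 aim.py .548 .137 .092; python3 - <<'E'
from h import *
# image check: along the blade line in scene and wrist, where does the blade end relative to the screw?
for n in("scene","wrist"):
    c=camera_info(n);p,d=grab_frame(n);uv=proj([[.548,.137,z] for z in(.072,.092,.12,.15)],c);print(n,uv.round(1).tolist())
    C=cloud(d,c);m=(np.hypot(C[...,0]-.548,C[...,1]-.137)<.012)&(C[...,2]>.07)&(C[...,2]<.17)
    print(" heights",np.histogram(C[m][:,2],bins=np.arange(.07,.175,.005))[0])
print(get_state()["clock"],np.abs(get_state()["dq"]).max())
E
```

```text
301 dx/dz,dy/dz deg [-0.1  -0.28] rms 0.0018 zmin [-0.1906 -0.1905 -0.1884 -0.1837]
axis at gc height -0.0001 -0.0019 tip-gc [ 0.0003 -0.001  -0.191 ] tip [0.5477 0.1383 0.0916]
scene px tip [[252.9 182.2]]
tip now [0.5477 0.1384 0.0915] tilt 0.3
t [-0.    -0.003 -0.002] w [0.003 0.002 0.001] rows 0.0
scene [[253.6, 188.0], [253.3, 182.3], [252.7, 174.1], [252.1, 165.0]]
 heights [13  1  0  0  2  2  2  3  3  4  2  5  4  5  4  4  2  4  4  3]
wrist [[280.4, 281.2], [280.1, 281.7], [279.7, 282.5], [279.2, 283.5]]
 heights [0 0 0 0 0 0 0 0 0 0 0 0 0 0 0 0 0 0 0 0]
15.7 0.002160183528954407
```

```bash
python3 -c "
from rig import *
print(finish_job())"
```

```text
the job is handed in; nothing more can be done
None
```

The cover is shut, lowered gently, and I handed the job in with the screwdriver held still and upright, its tip measured about 2 cm above the screw and within about 2 mm of its centre; the pencil, oil can, offcut and tub were left alone.

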